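# Back off the work positioner by one ratchet notch

## Robot

A 6-joint arm with a two-finger parallel gripper is mounted at the origin on the work surface. World frame = base frame: x ahead of the robot, y to its left, z up, the work surface at z = 0. Lengths are in mm, angles in rad, forces in N, time in s.
With the tool pointing down it reaches from about 275 to 750 mm from the base axis. Payload 10.2 kg.
Tool frame: the origin (TCP) lies on the centre line of the jaws, within the pads' length; the fingertips stand 8 mm ahead of it and the grasp point (between the pads) lies 11 mm behind it; x points along the fingers, y is the direction in which the jaws open and shut, and the axes are right-handed (so a half turn about x gives the same grasp; the last joint's range is limited). The gripper opens to 85 mm and grips with 20 to 120 N. Pads are 22 mm wide; open, the fingers measure 114 mm over their backs; the gripper's body (76 mm by 85 mm) begins 54 mm behind the grasp point. The pads swing forward as they close: fully open they stand 13 mm farther back than shut.
Start: joints at [-1.381, 0.313, 1.498, -0, 1.331, -0.223], TCP at [210.605, -480.912, 239.294] pointing down, gripper open.
Joint ranges: [-2.94, 2.94], [-0.97, 2.17], [0.19, 2.56], [-1.23, 4.37], [0.02, 3.11], [-2.88, 2.88]. Speed limits (rad/s): [2.39, 2.39, 3.01, 3.14, 3.14, 3.14].

## Interface

Orientations are given as a unit quaternion [w, x, y, z].
In Python, from rig import ctrl, vision, workorder gives the robot as it stands. The module is installed in compiled form; this text tells all that it offers.
- The arm moves only by the shell command python3 -m jog 'ROWS' [OPENING] [FORCE]. ROWS is JSON, a list that holds one entry, the list of rows, each a list of 6 numbers: the shift along the tool's x, y, z in m, then the turn, a rotation vector about the tool's x, y, z in rad. A call has 1 to 12 rows; each row shifts and turns the commanded pose from where the row before left it, along the tool's axes as they then stand; what a row does not reach is not made up. A row lasts 1/8 s, in which the tool goes at most 62.5 mm and 10.7 degrees, less where a joint would pass 70% of its speed; a pose out of reach is approached as far as the arm can. A call is refused whole if a number of a shift passes 0.0625 or a number of a turn 0.188, either way. A call with a gripper value outside its range is refused whole. OPENING is the closure in counts, from 0 (fully open) to 255 (shut), set as the call begins (- or left out, the last holds). The fingers move at their own pace and stop on an object; FORCE is the grip in N (left out, the last holds). Time passes only in rows, so rows that do not move let the fingers close. It gives the time, the measured TCP pose, the force and the opening at its end, in the units of the state.
- ctrl.sense(): the state, without advancing time (a new reading comes with each control period).
- vision.capture(name): name is "side" or "top" or "wrist"; returns a dict with "image" (400x640x3 uint8, red, green, blue), "mtx" (3x3 intrinsics, pixels), "R" (3x3) and "t" (3): a world point X has camera coordinates R X + t; the wrist camera has in their place "hand_eye" (4x4, takes a point from camera to tool coordinates, whose origin is the TCP and whose axes are the tool frame's). Camera axes: x right, y down, z forward; pixel columns grow to the right and rows downward; lengths in mm; the calibration is good to about 2 mm. A picture is of the moment at which its call begins: read the wrist's pose just before it. There is no depth.
- workorder.finish_job(): hands the job in, once; it reports no verdict.
The state is a dict: "time_s": time; "joints": joint angles; "dq": joint speeds; "tau": joint torques, N m; "eef_pos": TCP position; "ee_rot": TCP orientation; "force": force on the tool from outside, world axes, zero at the start; "wrist_torque": the same for the moment, N m; "grip_width": opening from 0.0 (shut) to 1.0 (fully open).
Only numpy, scipy, OpenCV 4.12 (cv2) and the standard library are available. Lean on these libraries where they do the work, as an engineer would, in place of code of your own. Each camera call takes 0.05 s, during which the arm holds its last target.

## Task

The motor housing in the bench positioner has to be turned back by one notch. With a fingertip, tip the pawl up out of the ratchet wheel, push the crank handle down so that the wheel goes back exactly one notch (never on towards a second), and then tip the pawl down again until it sits fully home in the new notch. Push gently, do not pinch the crank or the pawl, and leave the things standing around where they are.

Things in the scene. Friction and masses are not known exactly. Their poses are not given: they have to be found in the camera images.
- stand: Grey steel work positioner stand, fixed: base plate 200 (x) x 140 (y) x 12 mm, two uprights, a black motor housing (104 mm diameter) on a level axle between them. Origin on the bench below the axle; y along the axle to the crank side, z up, x level (within 0.4 rad of away from the robot); offsets below are in this frame. The upright at y 40 to 50 carries the pawl: x -88 to 7, up to z = 184 mm
- axle_end (a point): Fixed point on the axle's centre line, in the middle of the ratchet wheel: x = 0, y = 62, z = 105 mm of the stand. Steel wheel, 14 mm thick, 8 saw teeth (one notch = 0.785 rad), 116 mm diameter over the tips, 88 mm at the roots
- ratchet (a joint): Wheel angle, rad; grows as it turns BACK (handle on the robot's side, -x, goes down). At 0 a steep tooth face meets the seated pawl, which blocks it; starts at -0.20 to -0.03 (play). In the next notch the pawl can be lowered home at 0.40 to 0.72 (middle 0.57); at 0 to 0.2 a tooth tip is under the nose. With the pawl up, about 4 to 6 N at the handle turns it; it stays where it is left
- crank_handle (a point): Middle of the black crank handle, a round level bar along y, 22 mm diameter, 82 mm long (y 84 to 166 mm; this point y = 128), 75 mm from the axle's centre line. Turns with the wheel: at ratchet 0 it is 70 mm to -x of the axle and 26 mm above it (160 deg from +x towards +z; the angle grows with the joint); at 0.57, 73 mm to -x and 16 mm below. Free below
- pawl (a joint): Pawl angle, rad: 0 = fully home on its stop, nose between two teeth; grows as the nose is lifted, stop at 1.15. Clear of the tooth tips from about 0.17. Stiff pivot: it stays at any angle it is left at; 1 to 2 N at its finger bar moves it. Pivot level, along y, at x = -72, y = 62, z = 170 mm; the arm reaches 72 mm from it to +x, over the wheel's top
- pawl_bar (a point): Middle of the pawl's finger bar: level steel bar along y, 12 mm diameter, 64 mm long (y 12 to 76 mm; this point y = 44), on a thin stem 58 mm from the pivot. Seated: 25 mm to +x of the pivot and 53 mm above it. Pushing it to -x lifts the nose (at pawl 0.9: 30 mm to -x, 50 mm above the pivot); pushing it back to +x lowers the nose
- pawl_nose (a point): Middle of the underside of the pawl's nose, a steel block 7 mm long (x), 14 mm wide (y); moves with the pawl, seated it is 152 mm above the bench
- crank: The crank: steel arm and black handle, fixed to the wheel; origin on the axle's centre line (at y = 0 of the stand), its axes those of the stand when ratchet = 0
- pawl_tab: The pawl's finger bar with its stem; origin at the pawl's pivot, axes those of the stand when the pawl is home
- spray_can: Bystander: white aerosol can, 42 mm diameter, 125 mm tall, origin at the centre of its foot; loose, to be left alone
- screw_jar: Bystander: clear jar with a steel cap, 56 mm diameter, 70 mm tall, origin at the centre of its foot; loose, to be left alone
- mug: Bystander: white cup without handle, 72 mm diameter, 85 mm tall, origin at the centre of its foot; loose, to be left alone
- pliers: Bystander: pliers with olive handles lying flat, about 175 mm long, 12 mm high, origin under the middle of the handles, jaws to its +x; loose, to be left alone

How it is judged:
By the outcome, as a careful person would: the job done as asked, in the order asked, and still so for the second after the job is handed in, with the robot touching nothing.
It also fails if it takes over 51 s, if anything falls off the work surface, if the arm or the gripper's body presses on something with over 40 N, if the wrist force passes 120 N, or if a joint passes its speed limit or range.

## Working session

There is one attempt and no reset: what is moved stays moved. The work goes in short steps, Python scripts to look and compute and a shell command to move; the robot and the scene stay as the last step left them, time stands still between calls to the robot, and variables do not carry over. Pictures are saved under pics/ and viewed, and the job is handed in when it is done.

```bash
ls; mkdir -p pics; python3 - <<'E'
from rig import ctrl, vision
import cv2
s=ctrl.sense(); print(s)
for n in ("side","top","wrist"):
    c=vision.capture(n); cv2.imwrite(f"pics/{n}0.png",c["image"][:,:,::-1])
    print(n,c["mtx"].tolist(),{k:c[k].tolist() for k in c if k not in("image","mtx")})
E
```

```text
pics
{'time_s': 0.0, 'joints': array([-1.38139947e+00,  3.13422975e-01,  1.49843861e+00,  3.44316054e-06,
        1.33100891e+00, -2.23430769e-01]), 'dq': array([ 1.38497235e-03,  1.17845107e-03, -2.46883280e-04,  2.89129944e-04,
        1.71547300e-04, -5.55992643e-06]), 'tau': array([-7.68889822e-04, -4.12260246e+01, -2.59746695e+01, -2.57286119e-04,
        4.00969380e-03, -9.57170343e-08]), 'eef_pos': array([ 210.55702426, -480.65360711,  238.74832601]), 'ee_rot': array([ 0.14447035,  0.69210525,  0.14537375, -0.69208751]), 'force': array([-1.26438863,  0.65168287,  0.18864567]), 'wrist_torque': array([-0.02251541,  0.03142909,  0.06949105]), 'grip_width': 0.9995871801618714}
side [[509.9560300604762, 0.0, 320.69275794115447], [0.0, 509.9560300604762, 196.3623591174827], [0.0, 0.0, 1.0]] {'R': [[-0.9600540449625646, -0.2791936856408248, -0.01863106677864616], [-0.15941691074371442, 0.6004721777071299, -0.7835939078174275], [0.22996190841082495, -0.7493223936984329, -0.6209939379592221]], 't': [567.878371391353, 203.26007048149842, 1208.4497031636638]}
top [[496.0001778601792, 0.0, 314.61380049421905], [0.0, 496.0001778601792, 202.93683448746384], [0.0, 0.0, 1.0]] {'R': [[-0.0023074012445177374, -0.9996424063724118, 0.026640857371162216], [-0.9909325714324579, -0.0012932860970410747, -0.13435388451893696], [0.13434029467644265, -0.0267093016203159, -0.9905752361295943]], 't': [-19.251197731636008, 615.2535344297056, 1259.7145009732856]}
wrist [[288.20369733978947, 0.0, 315.24648982394694], [0.0, 288.20369733978947, 198.69546158768654], [0.0, 0.0, 1.0]] {'hand_eye': [[-0.0002221683052881706, -0.2962848022943842, 0.9550996108106321, -134.45877571343], [0.9999991715640664, 0.0011451239745356042, 0.0005878454407046212, 0.0798657751662768], [-0.0012678771325879542, 0.9550989501724204, 0.29628430243115483, -75.35518657137358], [0.0, 0.0, 0.0, 1.0]]}
```

View pics/side0.png

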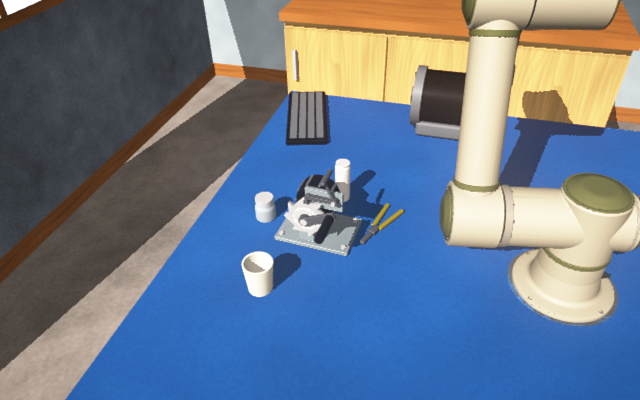

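View pics/top0.png

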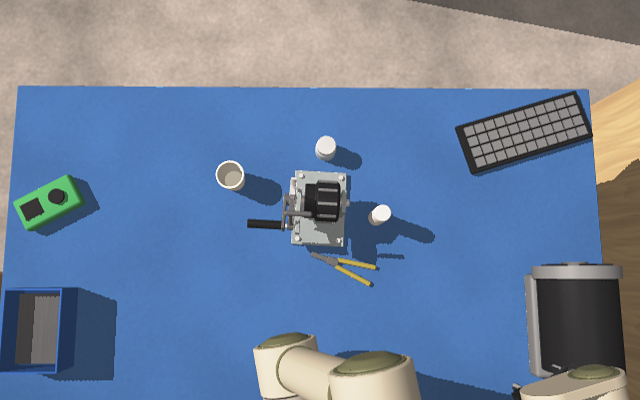

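```bash
python3 - <<'E'
import cv2
a=cv2.imread("pics/side0.png")[150:290,230:390]; cv2.imwrite("pics/side0c.png",cv2.resize(a,None,fx=4.2,fy=4.2,interpolation=cv2.INTER_CUBIC))
a=cv2.imread("pics/top0.png")[150:270,230:390]; cv2.imwrite("pics/top0c.png",cv2.resize(a,None,fx=5,fy=5,interpolation=cv2.INTER_CUBIC))
E
```

```text
(no output)
```

View pics/side0c.png

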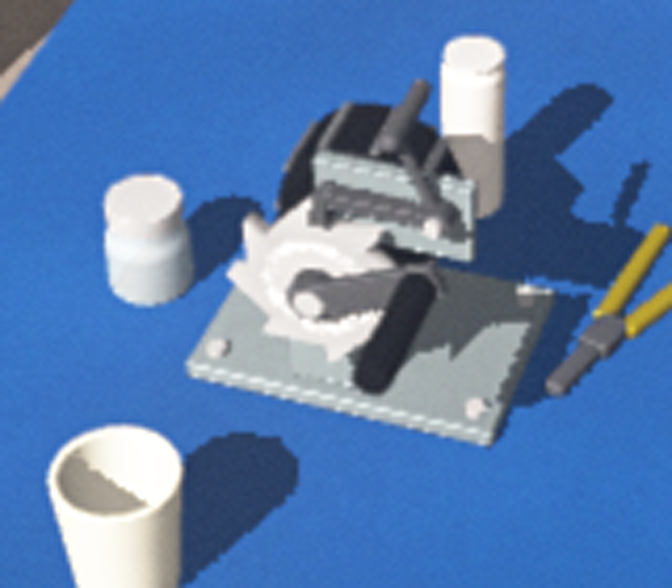

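View pics/top0c.png

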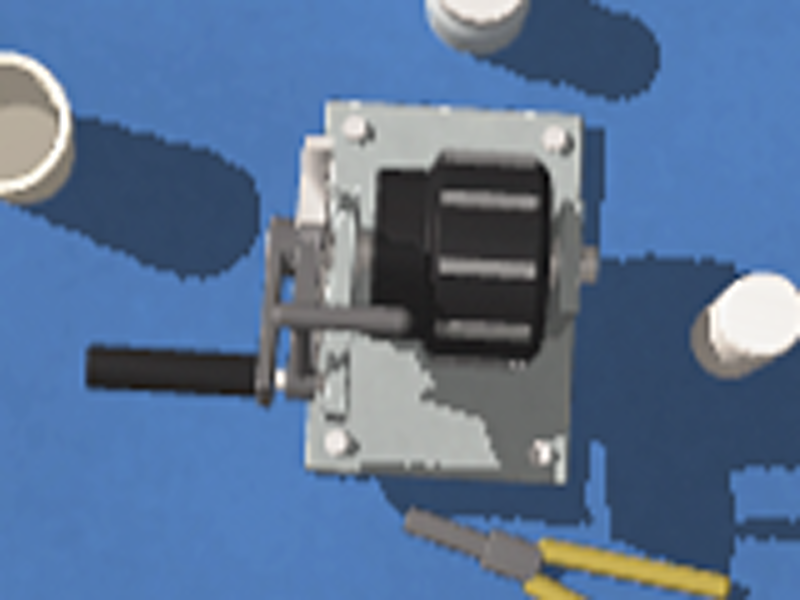

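View pics/wrist0.png

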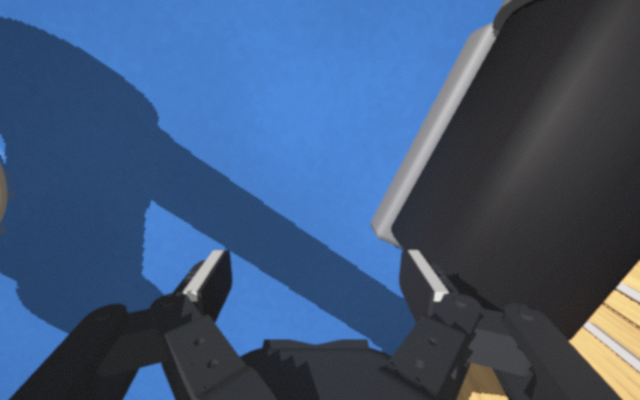

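```bash
cat > h.py <<'E'
import numpy as np
from scipy.spatial.transform import Rotation as Ro
from scipy.optimize import least_squares
SIDE=dict(K=np.array([[509.956,0,320.693],[0,509.956,196.362],[0,0,1]]),R=np.array([[-0.9600540449625646,-0.2791936856408248,-0.01863106677864616],[-0.15941691074371442,0.6004721777071299,-0.7835939078174275],[0.22996190841082495,-0.7493223936984329,-0.6209939379592221]]),t=np.array([567.878371391353,203.26007048149842,1208.4497031636638]))
TOP=dict(K=np.array([[496.0,0,314.614],[0,496.0,202.937],[0,0,1]]),R=np.array([[-0.0023074012445177374,-0.9996424063724118,0.026640857371162216],[-0.9909325714324579,-0.0012932860970410747,-0.13435388451893696],[0.13434029467644265,-0.0267093016203159,-0.9905752361295943]]),t=np.array([-19.251197731636008,615.2535344297056,1259.7145009732856]))
def proj(c,X):
    p=c['K']@(c['R']@np.asarray(X)+c['t']); return p[:2]/p[2]
def s2w(P,x):
    a=P[2]; return np.array([P[0]+np.cos(a)*x[0]-np.sin(a)*x[1],P[1]+np.sin(a)*x[0]+np.cos(a)*x[1],x[2]])
def handle(r,y=128):
    th=np.radians(160)+r; return [75*np.cos(th),y,105+75*np.sin(th)]
def bar(p,y=44):
    th=np.arctan2(53,25)+p; return [-72+58*np.cos(th)*1.0103/1.0103,y,170+58.6*np.sin(th)]
E
cat > fit.py <<'E'
from h import *
def un(u,v,f,o): return ((u+.5)/f-.5+o[0],(v+.5)/f-.5+o[1])
T=lambda u,v:un(u,v,5,(230,150)); S=lambda u,v:un(u,v,4.2,(230,150))
obs=[(TOP,T(328,101),lambda q:[100,70,12]),(TOP,T(583,115),lambda q:[100,-70,12]),(TOP,T(565,480),lambda q:[-100,-70,12]),(TOP,T(306,466),lambda q:[-100,70,12]),
(SIDE,S(490,433),lambda q:[-100,70,12]),(SIDE,S(190,362),lambda q:[100,70,12]),(SIDE,S(553,290),lambda q:[-100,-70,12]),
(TOP,T(88,367),lambda q:handle(q[3],166)),(TOP,T(253,374),lambda q:handle(q[3],86)),
(SIDE,S(374,378),lambda q:handle(q[3],166)),(SIDE,S(417,286),lambda q:handle(q[3],86)),
(TOP,T(272,318),lambda q:bar(q[4],76)),(TOP,T(408,320),lambda q:bar(q[4],12)),
(SIDE,S(387,146),lambda q:bar(q[4],76)),(SIDE,S(421,85),lambda q:bar(q[4],12))]
def res(q): return np.concatenate([proj(c,s2w(q,f(q)))-o for c,o,f in obs])
r=least_squares(res,[600,0,0,-.1,0],loss='soft_l1'); print(r.x); print(r.fun.reshape(-1,2).round(1))
P=r.x
for n,f in (('handle',handle(P[3])),('bar0',bar(P[4])),('bar.9',bar(.9)),('h.57',handle(.57))): print(n,s2w(P,f).round(1))
E
python3 fit.py
```

```text
[ 6.07267472e+02 -2.57516282e+01 -7.45101584e-02 -8.64942239e-02
 -9.27689487e-02]
[[-1.7 -0.9]
 [-1.2  0.2]
 [-2.4  1. ]
 [-3.2 -0.1]
 [-1.3  0.6]
 [-2.3 -0.4]
 [-0.   0.1]
 [ 0.3  0.7]
 [ 0.4  1.7]
 [-0.2 -0.7]
 [ 1.6 -0.9]
 [ 0.5 -1.3]
 [ 1.6  0.4]
 [-0.6 -0.5]
 [ 0.8 -1.3]]
handle [549.  107.  136.6]
bar0 [568.2  21.3 220.5]
bar.9 [513.1  25.4 222.5]
h.57 [543.8 107.3  88.6]
```

```bash
sed -e 's/lambda q:\[\(-\?100\),\(-\?70\),12\]/lambda q:[\1+q[5],\2+q[6],12]/g' -e 's/-.1,0\]/-.1,0,0,0]/' fit.py > fit2.py; python3 fit2.py
```

```text
[ 6.11839948e+02 -2.26060667e+01 -5.42448495e-02 -7.79335074e-02
 -1.02514214e-02 -4.67668084e+00 -8.01195523e+00]
[[-0.8 -0.2]
 [-0.2 -0.1]
 [ 0.1  0.7]
 [-0.7  0.7]
 [ 0.1 -1. ]
 [-1.4 -0.9]
 [ 0.2 -1.5]
 [-0.5  0.3]
 [-0.3  0.7]
 [-0.8 -0. ]
 [ 0.4 -0.3]
 [-0.7 -0.9]
 [ 0.5  0.3]
 [-0.4 -0.6]
 [ 0.5 -1.5]]
handle [550.6 108.9 136.1]
bar0 [567.6  23.9 222.7]
bar.9 [516.7  26.6 222.5]
h.57 [545.7 109.2  88.6]
```

```bash
cat >> h.py <<'E'
PS=np.array([611.84,-22.6,-0.0542])
def tool(s):
    w,x,y,z=s['ee_rot']; return Ro.from_quat([x,y,z,w])
def delta(s,target): # tool-frame shift in mm from current to world target
    return tool(s).inv().apply(np.asarray(target)-s['eef_pos'])
E
python3 - <<'E'
from h import *
from rig import ctrl
s=ctrl.sense(); print(tool(s).as_matrix().round(3))
print(delta(s,[615,20,330]).round(1))
# desired: tool x down, tool y = world +-y (stand)
for sg in (1,-1):
    a=PS[2]
    y=sg*np.array([-np.sin(a),np.cos(a),0]); x=np.array([0,0,-1.]); z=np.cross(x,y)
    M=np.stack([x,y,z],1); print(M.round(2),(tool(s).inv()*Ro.from_matrix(M)).as_rotvec().round(3))
E
```

```text
[[-0.     0.401 -0.916]
 [ 0.001 -0.916 -0.401]
 [-1.    -0.001 -0.   ]]
[ -90.7 -296.5 -571.4]
[[ 0.    0.05  1.  ]
 [ 0.    1.   -0.05]
 [-1.    0.    0.  ]] [-2.675e+00 -1.000e-03  0.000e+00]
[[ 0.   -0.05 -1.  ]
 [ 0.   -1.    0.05]
 [-1.   -0.    0.  ]] [0.467 0.    0.001]
```

```bash
python3 -m jog '[[[-0.045,0,0,0.156,0,0],[-0.045,0,0,0.156,0,0],[0,-0.02,-0.015,0.155,0,0],[0,-0.04,-0.03,0,0,0],[0,-0.045,-0.032,0,0,0],[0,-0.045,-0.032,0,0,0],[0,-0.045,-0.032,0,0,0],[0,-0.045,-0.032,0,0,0],[0,-0.045,-0.032,0,0,0],[0,-0.045,-0.032,0,0,0],[0,-0.045,-0.032,0,0,0],[0,-0.045,-0.032,0,0,0]]]' 255 20
python3 -m jog '[[[0,-0.04,-0.032,0,0,0],[0,-0.03,-0.022,0,0,0],[0,-0.02,-0.015,0,0,0],[0,0,0,0,0,0]]]'
python3 - <<'E'
from h import *
from rig import ctrl,vision
import cv2
s=ctrl.sense(); print(s['time_s'],s['eef_pos'],tool(s).as_matrix().round(3),s['joints'],s['grip_width'],s['force'])
np.save('w1.npy',np.concatenate([s['eef_pos'],s['ee_rot']]))
for n in ("wrist","side"):
    c=vision.capture(n); cv2.imwrite(f"pics/{n}1.png",c["image"][:,:,::-1])
E
```

```text
time_s: 1.65
eef_pos: [531.6, -73.9, 329.1]
ee_rot: [0.019, -0.707, 0.019, 0.707]
force: [-0.0, -0.8, -0.2]
grip_width: -0.001
time_s: 2.15
eef_pos: [605.0, 11.6, 328.4]
ee_rot: [0.019, -0.706, 0.018, 0.707]
force: [-0.7, -0.4, -0.9]
grip_width: -0.0
2.15 [604.95049661  11.64593186 328.39711734] [[-0.001 -0.052 -0.999]
 [ 0.    -0.999  0.052]
 [-1.    -0.     0.001]] [-1.74189845e-01  4.60718357e-01  1.05921553e+00  5.60774038e-05
  1.62296257e+00  1.44884143e+00] -1.2647921357658636e-05 [-0.74625079 -0.36807624 -0.92073726]
```

View pics/wrist1.png

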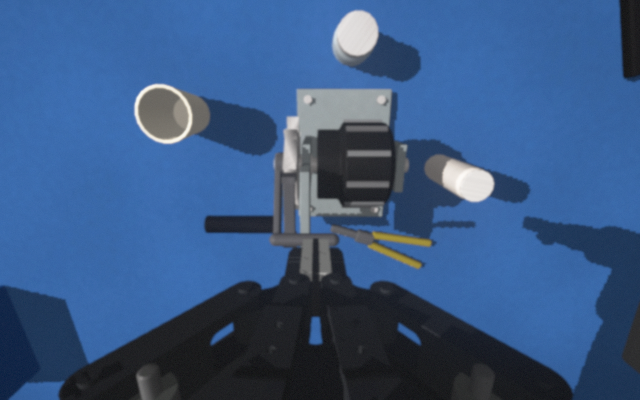

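```bash
python3 - <<'E'
import cv2
a=cv2.imread("pics/wrist1.png")[80:280,190:410]; cv2.imwrite("pics/wrist1c.png",cv2.resize(a,None,fx=3,fy=3,interpolation=cv2.INTER_CUBIC))
a=cv2.imread("pics/side1.png")[120:260,230:400]; cv2.imwrite("pics/side1c.png",cv2.resize(a,None,fx=4,fy=4,interpolation=cv2.INTER_CUBIC))
E
```

```text
(no output)
```

View pics/wrist1c.png

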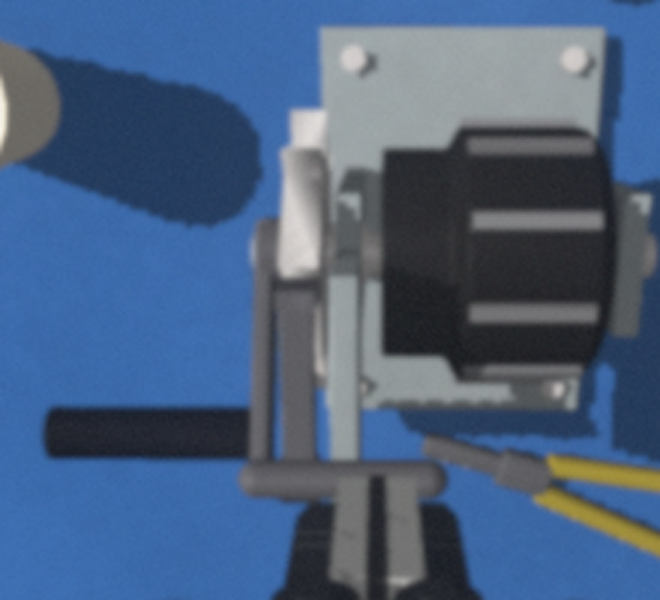

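View pics/side1c.png

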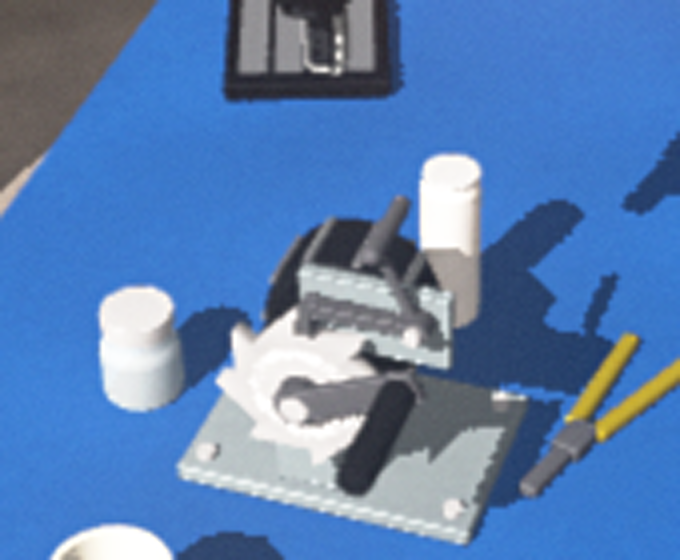

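```bash
cat >> h.py <<'E'
KW=np.array([[288.204,0,315.246],[0,288.204,198.695],[0,0,1]])
HE=np.array([[-0.0002221683052881706,-0.2962848022943842,0.9550996108106321,-134.45877571343],[0.9999991715640664,0.0011451239745356042,0.0005878454407046212,0.0798657751662768],[-0.0012678771325879542,0.9550989501724204,0.29628430243115483,-75.35518657137358],[0,0,0,1]])
def wcam(eef,quat):
    w,x,y,z=quat; M=np.eye(4); M[:3,:3]=Ro.from_quat([x,y,z,w]).as_matrix(); M[:3,3]=eef
    I=np.linalg.inv(M@HE); return dict(K=KW,R=I[:3,:3],t=I[:3,3])
E
python3 - <<'E'
src=open('fit2.py').read()
a,b=src.split("def res")
b="def res"+b
add='''
w=np.load('w1.npy'); W=wcam(w[:3],w[3:]); U=lambda u,v:un(u,v,3,(190,80))
obs+=[(W,U(242,480),lambda q:bar(q[4],76)),(W,U(445,480),lambda q:bar(q[4],12)),(W,U(45,433),lambda q:handle(q[3],166)),(W,U(248,433),lambda q:handle(q[3],84)),
(W,U(320,28),lambda q:[100+q[5],70+q[6],12]),(W,U(606,28),lambda q:[100+q[5],-70+q[6],12]),(W,U(578,408),lambda q:[-100+q[5],-70+q[6],12])]
'''
open('fit3.py','w').write(a+add+b)
E
python3 fit3.py
```

```text
[ 6.12294484e+02 -2.19008968e+01 -5.23996490e-02 -6.37642112e+00
 -6.28125060e+00 -5.21193276e+00 -8.99771015e+00]
[[-0.8 -0.2]
 [-0.2 -0.1]
 [ 0.3  0.7]
 [-0.6  0.8]
 [ 0.3 -1.1]
 [-1.3 -0.9]
 [ 0.3 -1.6]
 [-0.8  0. ]
 [-0.6  0.4]
 [-1.1 -0.3]
 [-0.  -0.6]
 [-1.  -0.7]
 [ 0.2  0.4]
 [-0.3 -0.5]
 [ 0.5 -1.5]
 [-2.4 -0.1]
 [ 0.1  0. ]
 [ 1.2  0.2]
 [ 0.9  0.3]
 [-0.2 -0.4]
 [ 0.1 -0.3]
 [-0.2  0.9]]
handle [551.3 109.5 137.1]
bar0 [567.3  24.5 223. ]
bar.9 [517.   27.2 222.5]
h.57 [545.9 109.8  88.6]
```

```bash
python3 -m jog '[[[0.035,0,0,0,0,0],[0.04,0,0,0,0,0],[0.03,0,0,0,0,0],[0.008,0,0,0,0,0],[0,0,0,0,0,0]]]'
python3 - <<'E'
from h import *
from rig import ctrl
P=[612.3,-21.9,-0.0524]
s=ctrl.sense(); print(s['eef_pos'])
for p in (0,.3,.6,.9):
    t=np.array(bar(p,32)); b=s2w(P,t); t[0]+=17; t[2]=215; print(p,b.round(1),delta(s,s2w(P,t)).round(1))
E
```

```text
time_s: 2.88
eef_pos: [604.6, 10.0, 217.1]
ee_rot: [-0.019, 0.707, -0.019, -0.707]
force: [0.7, 0.0, 1.1]
grip_width: -0.0
[604.57244408   9.99393517 217.10340239]
0 [566.8  12.5 223. ] [ 2.1 -0.5 20.9]
0.3 [550.2  13.4 228. ] [ 2.1 -0.5 37.5]
0.6 [532.9  14.3 227.9] [ 2.1 -0.4 54.8]
0.9 [516.4  15.2 222.5] [ 2.  -0.4 71.3]
```

```bash
python3 -m jog '[[[0,0,0.01,0,0,0],[0,0,0.006,0,0,0],[0,0,0.003,0,0,0],[0,0,0.003,0,0,0],[0,0,0.003,0,0,0],[0,0,0.003,0,0,0],[0,0,0.003,0,0,0],[0,0,0.003,0,0,0]]]'
```

```text
time_s: 3.88
eef_pos: [570.3, 12.4, 216.2]
ee_rot: [0.019, -0.707, 0.019, 0.707]
force: [1.2, 0.2, 1.8]
grip_width: 0.001
```

```bash
python3 -m jog '[[[0,0,0.003,0,0,0],[0,0,0.004,0,0,0],[0,0,0.004,0,0,0],[0,0,0.004,0,0,0],[0,0,0.004,0,0,0],[0,0,0.003,0,0,0],[0,0,0.003,0,0,0],[0,0,0,0,0,0]]]'
python3 - <<'E'
from h import *
from rig import ctrl,vision
import cv2
s=ctrl.sense(); np.save('w2.npy',np.concatenate([s['eef_pos'],s['ee_rot']]))
a=vision.capture("wrist")["image"][80:280,190:410]; cv2.imwrite("pics/wrist2c.png",cv2.resize(a[:,:,::-1],None,fx=3,fy=3,interpolation=cv2.INTER_CUBIC))
a=vision.capture("side")["image"][120:260,230:400]; cv2.imwrite("pics/side2c.png",cv2.resize(a[:,:,::-1],None,fx=4,fy=4,interpolation=cv2.INTER_CUBIC))
E
```

```text
time_s: 4.88
eef_pos: [545.3, 13.8, 216.1]
ee_rot: [0.019, -0.707, 0.019, 0.707]
force: [-0.1, 0.6, 0.4]
grip_width: 0.004
```

View pics/wrist2c.png

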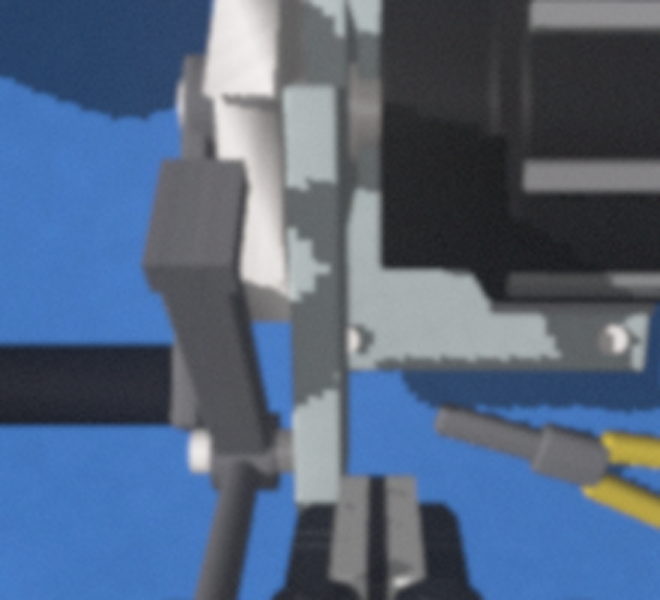

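View pics/side2c.png

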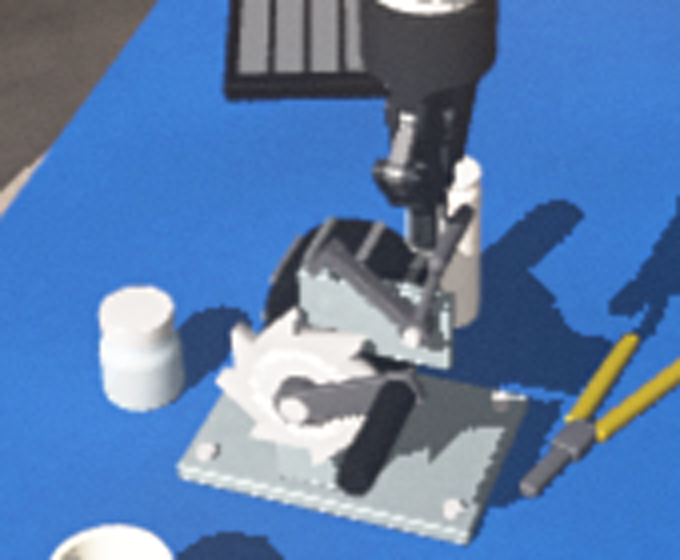

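```bash
python3 -m jog '[[[0,0,-0.012,0,0,0],[-0.03,0,-0.005,0,0,0],[-0.035,0,0,0,0,0],[0,0,0,0,0,0]]]'
python3 - <<'E'
from h import *
from rig import ctrl
P=[612.3,-21.9,-0.0524]
s=ctrl.sense(); print(s['eef_pos'])
for r in (-.09,.2,.4,.57,.65):
    t=np.array(handle(r,142)); print(r,s2w(P,t).round(1)); t[0]=-72; t[2]+=11+8; print(s2w(P,t).round(1),delta(s,s2w(P,t)).round(1))
E
```

```text
time_s: 5.48
eef_pos: [563.4, 12.7, 283.8]
ee_rot: [-0.019, 0.708, -0.019, -0.705]
force: [-0.3, -0.1, 0.4]
grip_width: 0.001
[563.37224292  12.70247891 283.76044833]
-0.09 [551.9 123.5 136.9]
[547.8 123.7 155.9] [ 127.7 -110.1   22.1]
0.2 [545.7 123.8 116.1]
[547.8 123.7 135.1] [ 148.4 -110.1   22.2]
0.4 [544.9 123.8 101.2]
[547.8 123.7 120.2] [ 163.4 -110.1   22.3]
0.57 [546.7 123.7  88.6]
[547.8 123.7 107.6] [ 176.  -110.1   22.3]
0.65 [548.2 123.7  82.8]
[547.8 123.7 101.8] [ 181.8 -110.1   22.4]
```

```bash
python3 -m jog '[[[0,-0.037,0.007,0,0,0],[0,-0.037,0.007,0,0,0],[0,-0.036,0.007,0,0,0],[0.035,0,0,0,0,0],[0.04,0,0,0,0,0],[0.025,0,0,0,0,0],[0.01,0,0,0,0,0],[0,0,0,0,0,0]]]'
python3 - <<'E'
from h import *
from rig import ctrl,vision
import cv2
s=ctrl.sense(); np.save('w3.npy',np.concatenate([s['eef_pos'],s['ee_rot']])); print(s['eef_pos'],s['force'])
a=vision.capture("wrist")["image"][80:280,190:410]; cv2.imwrite("pics/wrist3c.png",cv2.resize(a[:,:,::-1],None,fx=3,fy=3,interpolation=cv2.INTER_CUBIC))
a=vision.capture("side")["image"][120:260,230:400]; cv2.imwrite("pics/side3c.png",cv2.resize(a[:,:,::-1],None,fx=4,fy=4,interpolation=cv2.INTER_CUBIC))
E
```

```text
time_s: 6.48
eef_pos: [547.5, 123.8, 171.1]
ee_rot: [0.019, -0.707, 0.019, 0.707]
force: [-0.1, -0.4, 0.7]
grip_width: -0.002
[547.46014638 123.75519668 171.05150588] [-0.05806527 -0.38659809  0.65854687]
```

View pics/wrist3c.png

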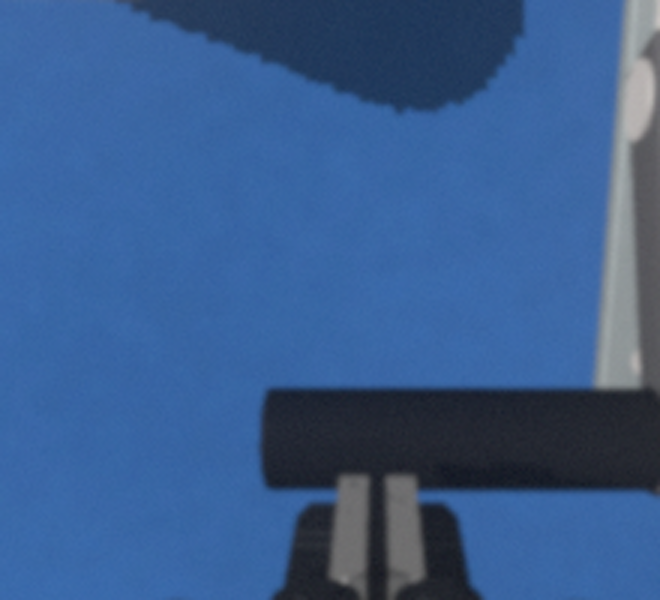

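View pics/side3c.png

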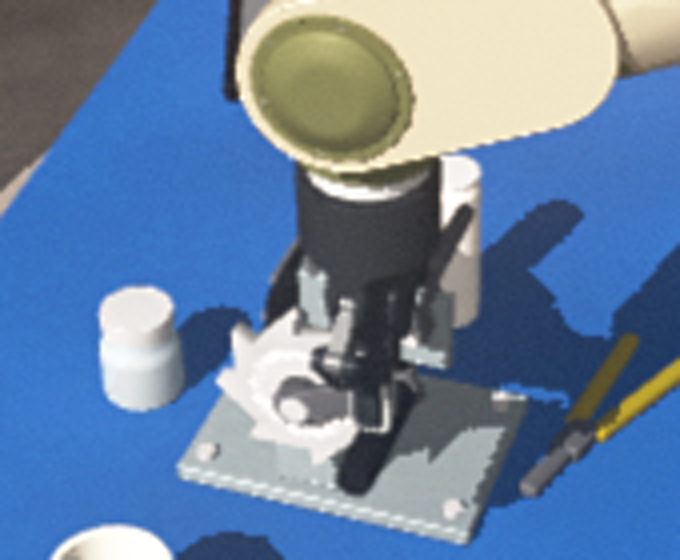

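```bash
python3 -m jog '[[[0.008,0,0,0,0,0],[0.004,0,0,0,0,0],[0.004,0,0,0,0,0],[0.003,0,0,0,0,0],[0.003,0,0,0,0,0],[0.004,0,0,0,0,0],[0.004,0,0,0,0,0],[0.004,0,0,0,0,0],[0.004,0,0,0,0,0]]]'
python3 -m jog '[[[0.004,0,0,0,0,0],[0.004,0,0,0,0,0],[0.003,0,0,0,0,0],[0.003,0,0,0,0,0],[0.002,0,0,0,0,0],[0,0,0,0,0,0]]]'
python3 - <<'E'
from h import *
from rig import ctrl,vision
import cv2
s=ctrl.sense(); print(s['eef_pos'],s['force'])
a=vision.capture("wrist")["image"][80:280,190:410]; cv2.imwrite("pics/wrist4c.png",cv2.resize(a[:,:,::-1],None,fx=3,fy=3,interpolation=cv2.INTER_CUBIC))
a=vision.capture("side")["image"][120:260,230:400]; cv2.imwrite("pics/side4c.png",cv2.resize(a[:,:,::-1],None,fx=4,fy=4,interpolation=cv2.INTER_CUBIC))
E
```

```text
time_s: 7.7
eef_pos: [547.5, 123.9, 133.3]
ee_rot: [0.019, -0.707, 0.019, 0.707]
force: [-3.5, -0.0, 4.8]
grip_width: -0.001
time_s: 8.45
eef_pos: [547.8, 123.8, 117.1]
ee_rot: [-0.019, 0.707, -0.019, -0.707]
force: [-0.1, -0.1, 0.0]
grip_width: -0.004
[547.77926168 123.75239467 117.06974739] [-0.13245286 -0.14972162  0.04182639]
```

View pics/wrist4c.png

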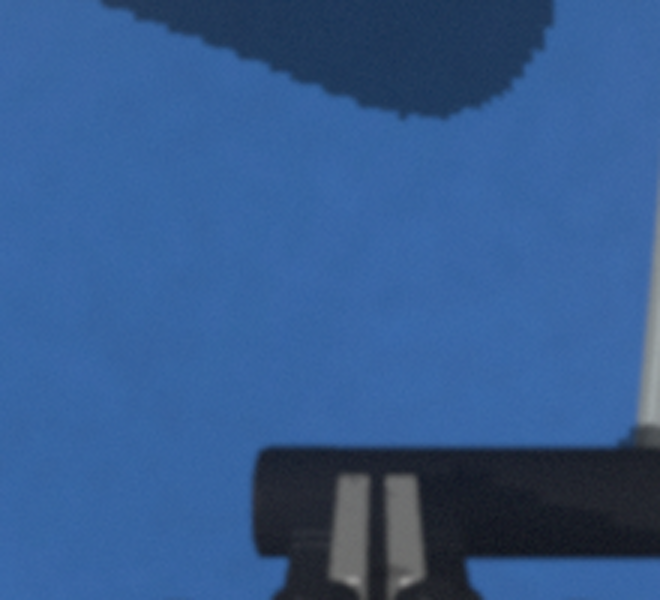

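View pics/side4c.png

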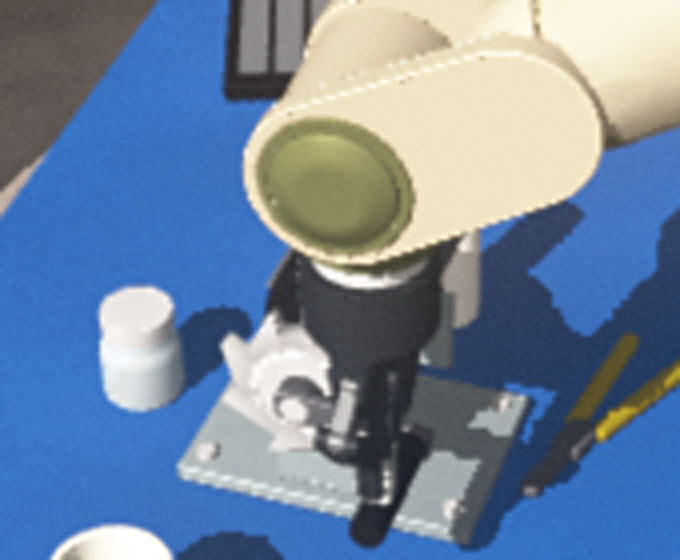

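```bash
python3 - <<'E'
from h import *
from rig import ctrl
P=[612.3,-21.9,-0.0524]
def rep(W,rs):
    for r in rs:
        h=np.array(handle(r,150)); Xc=s2w(P,h)
        # edges of silhouette: sample circle
        v=[((proj(W,s2w(P,h+11*np.array([np.cos(a),0,np.sin(a)])))-[190,80]+.5)*3-.5)[1] for a in np.linspace(0,6.28,60)]
        e=(proj(W,s2w(P,handle(r,166)))-[190,80]+.5)*3-.5
        print(r,e.round(0),round(min(v)),round(max(v)))
w=np.load('w3.npy'); rep(wcam(w[:3],w[3:]),(-.2,-.09,0))
s=ctrl.sense(); rep(wcam(s['eef_pos'],s['ee_rot']),(.3,.4,.45,.5,.57,.65,.72))
E
```

```text
-0.2 [257. 437.] 383 493
-0.09 [262. 441.] 389 494
0 [266. 441.] 391 492
0.3 [246. 533.] 472 594
0.4 [252. 514.] 456 572
0.45 [254. 503.] 447 561
0.5 [257. 493.] 438 549
0.57 [260. 477.] 424 532
0.65 [263. 459.] 407 512
0.72 [265. 442.] 392 494
```

```bash
python3 -m jog '[[[0.003,0,0,0,0,0],[0.003,0,0,0,0,0],[0.002,0,0,0,0,0],[0,0,0,0,0,0],[0,0,0,0,0,0]]]'
python3 - <<'E'
from h import *
from rig import ctrl,vision
import cv2
P=[612.3,-21.9,-0.0524]
s=ctrl.sense(); print(s['eef_pos'],s['force'])
W=wcam(s['eef_pos'],s['ee_rot'])
a=vision.capture("wrist")["image"][80:280,190:410]; cv2.imwrite("pics/wrist5c.png",cv2.resize(a[:,:,::-1],None,fx=3,fy=3,interpolation=cv2.INTER_CUBIC))
for r in (.45,.5,.55,.6,.65):
        h=np.array(handle(r,150))
        v=[((proj(W,s2w(P,h+11*np.array([np.cos(a),0,np.sin(a)])))-[190,80]+.5)*3-.5)[1] for a in np.linspace(0,6.28,60)]
        e=(proj(W,s2w(P,handle(r,166)))-[190,80]+.5)*3-.5
        print(r,e.round(0),round(min(v)),round(max(v)))
E
```

```text
time_s: 9.18
eef_pos: [547.6, 123.8, 109.2]
ee_rot: [0.019, -0.707, 0.019, 0.707]
force: [0.7, 0.3, 1.2]
grip_width: 0.001
[547.57741857 123.79346489 109.17237799] [0.69611482 0.31077618 1.24226981]
0.45 [249. 521.] 462 582
0.5 [251. 510.] 452 569
0.55 [254. 498.] 442 556
0.6 [256. 486.] 431 542
0.65 [258. 474.] 420 529
```

View pics/wrist5c.png

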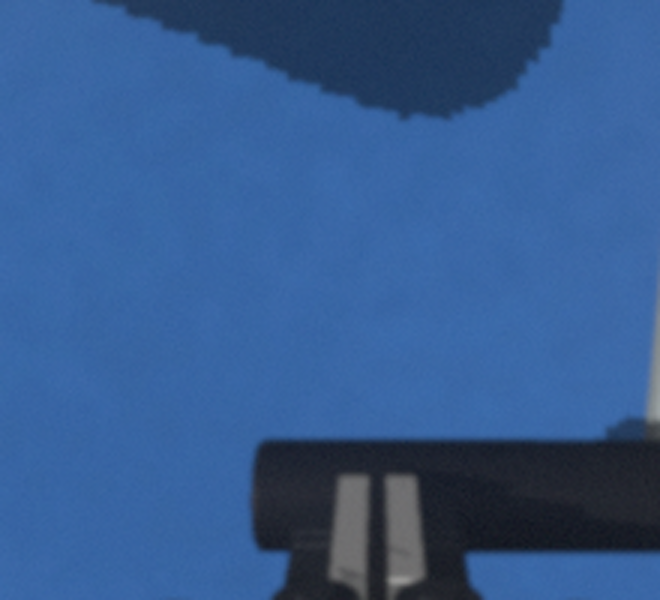

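```bash
python3 -m jog '[[[-0.02,0,0,0,0,0],[-0.045,0,0,0,0,0],[-0.06,0,0,0,0,0],[-0.05,0,0,0,0,0],[0,0,0,0,0,0],[0,0,0,0,0,0]]]'
python3 - <<'E'
from h import *
from rig import ctrl,vision
import cv2
P=[612.3,-21.9,-0.0524]
s=ctrl.sense(); print(s['eef_pos'],s['force'])
for p in (.7,.6,.3,.1,0):
    t=np.array(bar(p,32)); t[0]-=17; t[2]=215; print(p,s2w(P,t).round(1),delta(s,s2w(P,t)).round(1))
a=vision.capture("side")["image"][120:260,230:400]; cv2.imwrite("pics/side5c.png",cv2.resize(a[:,:,::-1],None,fx=4,fy=4,interpolation=cv2.INTER_CUBIC))
E
```

```text
time_s: 9.98
eef_pos: [547.2, 123.8, 283.1]
ee_rot: [0.019, -0.706, 0.019, 0.708]
force: [0.0, -0.2, -0.5]
grip_width: -0.001
[547.1525853  123.82245192 283.12123029] [ 0.04697628 -0.15848293 -0.46659129]
0.7 [510.3  15.5 215. ] [ 68.2 110.2  30.8]
0.6 [515.9  15.2 215. ] [ 68.2 110.1  25.2]
0.3 [533.2  14.3 215. ] [ 68.1 110.1   7.8]
0.1 [544.5  13.7 215. ] [ 68.1 110.1  -3.4]
0 [549.8  13.4 215. ] [ 68.1 110.1  -8.8]
```

View pics/side5c.png

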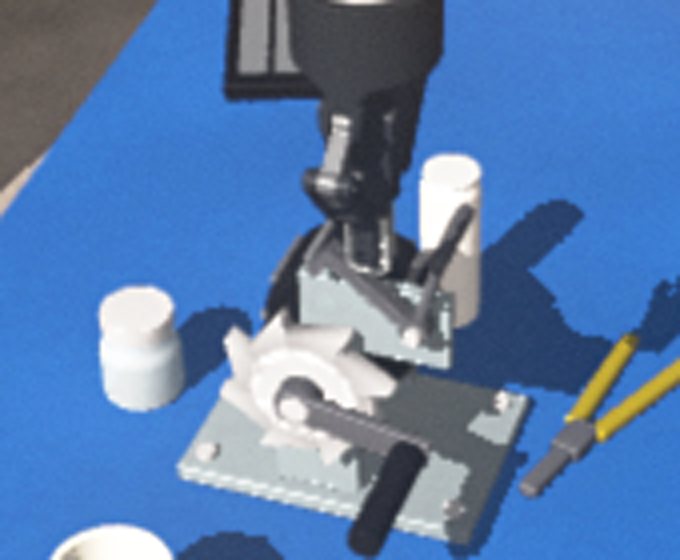

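```bash
python3 -m jog '[[[0,0.02,0.02,0,0,0],[0,0.045,0.025,0,0,0],[0,0.045,0.008,0,0,0],[0.03,0,0,0,0,0],[0.03,0,0,0,0,0],[0.008,0,0,0,0,0],[0,0,0,0,0,0]]]'
python3 -m jog '[[[0,0,-0.008,0,0,0],[0,0,-0.006,0,0,0],[0,0,-0.004,0,0,0],[0,0,-0.004,0,0,0],[0,0,-0.004,0,0,0],[0,0,-0.004,0,0,0],[0,0,-0.004,0,0,0],[0,0,-0.004,0,0,0],[0,0,-0.004,0,0,0]]]'
```

```text
time_s: 10.9
eef_pos: [488.6, 16.9, 216.1]
ee_rot: [0.019, -0.706, 0.019, 0.707]
force: [-0.2, 0.2, 1.4]
grip_width: -0.005
time_s: 12.02
eef_pos: [530.9, 14.5, 216.3]
ee_rot: [-0.019, 0.707, -0.019, -0.707]
force: [-0.8, 0.4, 0.5]
grip_width: 0.001
```

```bash
python3 -m jog '[[[0,0,-0.004,0,0,0],[0,0,-0.004,0,0,0],[0,0,-0.003,0,0,0],[0,0,-0.002,0,0,0],[0,0,0,0,0,0]]]'; python3 -m jog '[[[0,0,-0.001,0,0,0],[0,0,-0.001,0,0,0],[0,0,0,0,0,0]]]'
python3 - <<'E'
from rig import vision
import cv2
a=vision.capture("side")["image"][120:260,230:400]; cv2.imwrite("pics/side6c.png",cv2.resize(a[:,:,::-1],None,fx=4,fy=4,interpolation=cv2.INTER_CUBIC))
E
```

```text
time_s: 12.65
eef_pos: [543.8, 13.8, 216.3]
ee_rot: [-0.019, 0.707, -0.019, -0.707]
force: [-0.8, 0.7, 0.6]
grip_width: -0.001
time_s: 13.02
eef_pos: [545.7, 13.7, 216.3]
ee_rot: [0.019, -0.707, 0.019, 0.707]
force: [-0.3, 0.0, -0.8]
grip_width: 0.001
```

View pics/side6c.png

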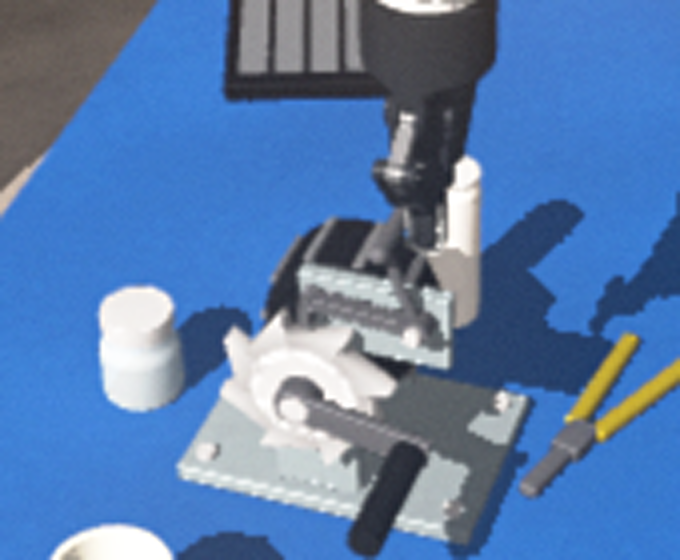

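```bash
python3 -m jog '[[[0,0,-0.001,0,0,0],[0,0,-0.001,0,0,0]]]'; python3 -m jog '[[[0,0,-0.001,0,0,0],[0,0,-0.001,0,0,0]]]';  python3 -m jog '[[[0,0,-0.001,0,0,0]]]'
```

```text
time_s: 13.32
eef_pos: [547.6, 13.6, 216.2]
ee_rot: [0.019, -0.707, 0.019, 0.707]
force: [-1.8, -0.4, -0.3]
grip_width: 0.003
time_s: 13.58
eef_pos: [549.7, 13.5, 216.3]
ee_rot: [0.019, -0.707, 0.019, 0.707]
force: [-1.1, 1.2, -0.1]
grip_width: -0.0
time_s: 13.7
eef_pos: [550.3, 13.5, 216.2]
ee_rot: [0.019, -0.706, 0.019, 0.707]
force: [-4.4, 0.1, -0.0]
grip_width: 0.002
```

```bash
python3 -m jog '[[[0,0,-0.001,0,0,0]]]'; python3 -m jog '[[[0,0,0,0,0,0],[0,0,0,0,0,0]]]'
```

```text
time_s: 13.82
eef_pos: [550.6, 13.5, 216.1]
ee_rot: [0.019, -0.706, 0.019, 0.708]
force: [-11.0, 0.6, 3.1]
grip_width: -0.001
time_s: 14.08
eef_pos: [550.6, 13.5, 216.1]
ee_rot: [0.019, -0.706, 0.019, 0.708]
force: [-8.6, 0.9, 1.9]
grip_width: -0.002
```

```bash
python3 -m jog '[[[0,0,0.01,0,0,0],[-0.02,0,0.025,0,0,0],[-0.06,0,0.02,0,0,0],[-0.06,0,0.04,0,0,0],[-0.03,0,0.05,0,0,0],[0,0,0.03,0,0,0],[0,0,0,0,0,0]]]'
python3 - <<'E'
from rig import vision,ctrl
import cv2
s=ctrl.sense()
print(s['eef_pos'],s['force'])
for n,sl in (("side",(slice(120,260),slice(230,400))),("top",(slice(150,290),slice(220,390)))):
    im=vision.capture(n)["image"][:,:,::-1]; cv2.imwrite(f"pics/{n}7.png",im)
    cv2.imwrite(f"pics/{n}7c.png",cv2.resize(im[sl],None,fx=4,fy=4,interpolation=cv2.INTER_CUBIC))
E
```

```text
time_s: 14.95
eef_pos: [381.3, 22.8, 378.6]
ee_rot: [-0.019, 0.708, -0.019, -0.706]
force: [0.2, -0.4, -1.3]
grip_width: 0.002
[381.28848516  22.79566571 378.63669473] [ 0.24841521 -0.38367458 -1.28552854]
```

View pics/side7c.png

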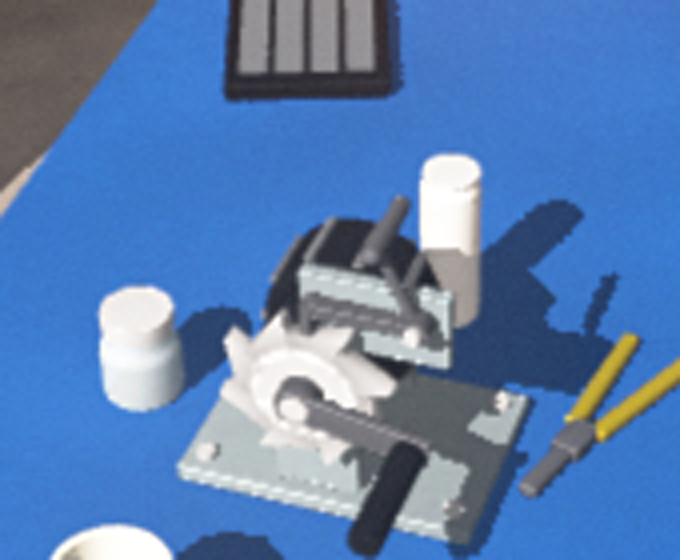

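View pics/top7c.png

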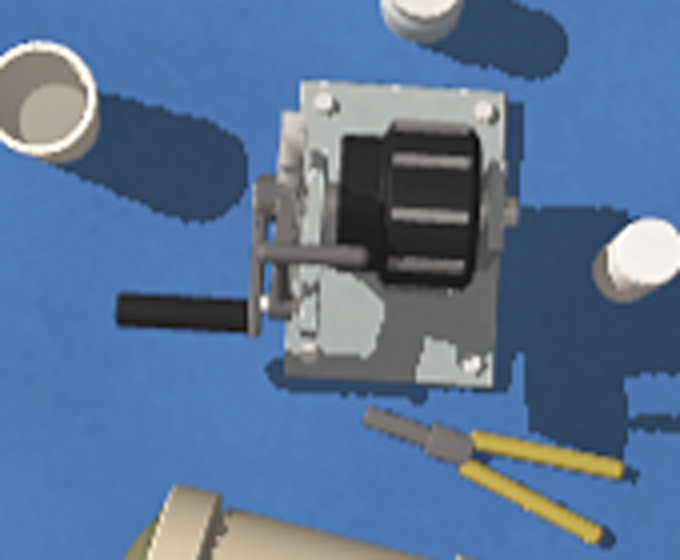

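```bash
python3 - <<'E'
import cv2,numpy as np
a=cv2.imread("pics/side0.png").astype(float);b=cv2.imread("pics/side7.png").astype(float)
r=(slice(165,190),slice(318,340)) # bar and upper stem
A=cv2.cvtColor(a[r].astype('uint8'),6).astype(np.float64);B=cv2.cvtColor(b[r].astype('uint8'),6).astype(np.float64)
print("bar shift px",cv2.phaseCorrelate(A,B),np.abs(A-B).mean())
d=np.abs(a-b).max(2)>40
for n,(y0,y1,x0,x1) in dict(can=(155,205,332,355),jar=(190,225,252,278),mug=(250,300,240,278),pliers=(200,245,358,405)).items(): print(n,d[y0:y1,x0:x1].sum())
import sys
o=np.hstack([cv2.resize(x[160:215,285:345].astype('uint8'),None,fx=6,fy=6,interpolation=cv2.INTER_CUBIC) for x in (a,b)]); cv2.imwrite("pics/cmp.png",o)
E
```

```text
bar shift px ((0.010410810540022908, 0.4835019528369404), 1.003669305915899) 6.6454545454545455
can 0
jar 0
mug 0
pliers 136
```

View pics/cmp.png

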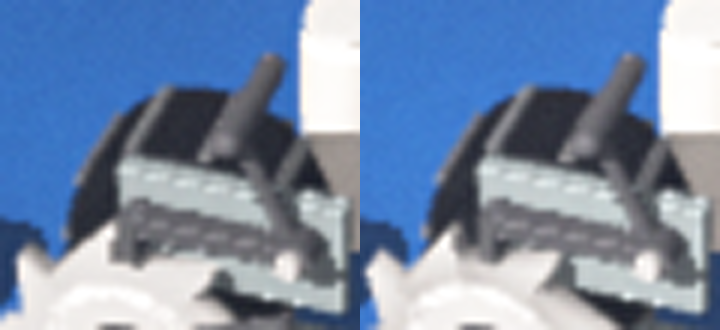

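```bash
python3 - <<'E'
import cv2,numpy as np
from h import *
P=[612.3,-21.9,-0.0524]
for p in (0,.03,.06): print(p,[ (proj(SIDE,s2w(P,bar(p,y)))-proj(SIDE,s2w(P,bar(0,y)))).round(2) for y in (12,76)])
a=cv2.imread("pics/side0.png");b=cv2.imread("pics/side1.png");c=cv2.imread("pics/side7.png")
for x in (a,b): print((np.abs(x[200:245,358:405].astype(int)-c[200:245,358:405]).max(2)>40).sum())
g=lambda x:x[166:190,320:338].mean(2).astype(np.float32)
# template match of bar outer part, subpixel
for n,x in (('side0',a),('side1',b)):
    G=x.mean(2).astype(np.float32); C=c.mean(2).astype(np.float32)
    best=[]
    for (y0,y1,x0,x1) in ((167,176,322,336),(167,186,320,336)):
        T=G[y0:y1,x0:x1]
        def f(q):
            M=np.float32([[1,0,q[0]],[0,1,q[1]]]); w=cv2.warpAffine(C,M,(640,400),flags=cv2.INTER_CUBIC|cv2.WARP_INVERSE_MAP)
            return ((w[y0:y1,x0:x1]-T).ravel())
        from scipy.optimize import brute
        r=brute(lambda q:(f(q)**2).sum(),((-2,2),(-2,2)),Ns=41); best.append((r,(f(r)**2).mean(),(f((0,0))**2).mean()))
    print(n,best)
E
```

```text
0 [array([0., 0.]), array([0., 0.])]
0.03 [array([ 0.63, -0.13]), array([ 0.65, -0.13])]
0.06 [array([ 1.28, -0.25]), array([ 1.32, -0.24])]
136
134
side0 [(array([-0.1 ,  0.21]), np.float32(59.395737), np.float32(76.27777)), (array([-0.1,  0.2]), np.float32(54.560455), np.float32(66.485374))]
side1 [(array([ 0. , -0.1]), np.float32(4.083376), np.float32(4.4153423)), (array([0., 0.]), np.float32(17.837723), np.float32(17.837723))]
```

```bash
python3 - <<'E'
import cv2,numpy as np
o=np.hstack([cv2.resize(cv2.imread(f"pics/side{k}.png")[195:250,350:410],None,fx=6,fy=6,interpolation=cv2.INTER_CUBIC) for k in (1,7)]); cv2.imwrite("pics/cmp2.png",o)
E
```

```text
(no output)
```

View pics/cmp2.png

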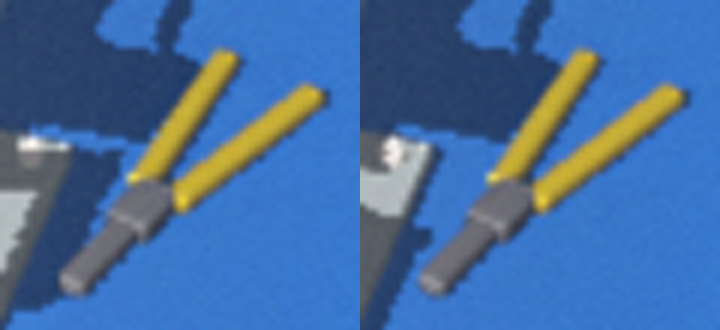

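Only the crank's shadow changed in that region and the pliers are where they were. The pawl bar lines up with its seated picture. I am handing the job in.

```bash
python3 -c "
from rig import workorder,ctrl
print(ctrl.sense()['force']); print(workorder.finish_job())"
```

```text
[-0.96626194  0.13095476 -0.77017533]
the job is handed in; nothing more can be done
None
```

The housing is turned back by one notch, the pawl is down in the new notch, and the job is handed in. The arm was clear of everything when I handed in, at about 15 s on the robot's clock. `finish_job` gives no verdict, so this rests on my own checks:

- **Pawl up:** with the closed fingertip I pushed the finger bar towards the robot, and the pawl rose to about 0.7 rad by the fingertip's travel.
- **Wheel back:** I pushed the crank handle down from above, with at most about 6 N read at the end of each move. The wheel went from about -0.09 to about 0.56 rad, measured in the wrist image. The pawl can be lowered between 0.40 and 0.72.
- **Pawl home:** I pushed the bar back until it met a hard stop within 1 mm of where home was predicted. The force there was about 11 N at most. Afterwards the bar lay within 0.1 px of its seated picture taken before the work.
- **Bystanders:** can, jar and mug look unchanged in the side picture, and the pliers differ only by the crank's shadow.

**Disagreements:**
- The base plate in the pictures is centred about 9 mm towards -y and 5 mm towards -x of the axle origin. I let that offset float in the fit.
- The very first side picture shows the bar shifted by about 0.2 to 0.5 px from the final one, but not in the direction pawl motion would give. The later seated picture agrees with the final one.

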